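Swing the tub's lid shut and click it home

TASK

The white tub on the turntable has been left open. Push its lid from behind just past upright and let go, so that its own weight swings it down with nothing touching it; then press gently on its front edge until it clicks fully shut, and take the arm away. Do not turn the turntable, do not force the lid, and leave everything else where it stands.

Things in the scene. Friction and masses are not known exactly. Their poses are not given: they have to be found in the camera images.
- tub_mark (a point): Centre of the tub holder's underside, on the turntable's grey disc (400 mm wide, top 30 mm above the table). x points level from the tub's front (catch) to its back (hinge), y along the hinge, z up. Holder: grey collar, 122 (x) by 142 by 30 mm tall. In it sits the white tub, 110 by 130 by 100 mm, wedged at a depth that these readings do not show: its underside is 5 to 25 mm above this point
- hinge_mark (a point): Point of the holder (axes as tub_mark) 57 mm behind tub_mark, below the middle of the lid's hinge axis, which lies 109 to 129 mm above it. The lid is a flat white plate 8 mm thick with a rounded edge, 134 mm along the hinge, reaching 115 mm from it; open, its top edge is 43 mm behind and 107 mm above the axis and rises 8 mm to upright: push within 30 mm of it, or it may jam under the hand
- front_mark (a point): Point of the holder (axes as tub_mark) 40 mm before tub_mark, straight below a good place to press, 97 mm from the hinge axis. Shut, the lid is level with its top face 113 to 133 mm above this point; resting on the catch it is 7 mm higher here. The catch, a sprung clip 30 mm wide, is on the middle of the tub's front, 22 to 32 mm farther forward, its top about level with the shut lid's
- lid (a joint): Angle of the lid, rad: 0 shut, 1.57 upright, 1.95 open, leaning back on its stop (it starts at or settling to that). It weighs 130 to 250 g; the hinge is damped: past upright it sinks by itself in 2 to 4 s and rests on the catch at about 0.07, not shut. Pressed near its front edge with 6 to 13 N it clicks past the catch at about 0.035, drops to 0 and stays; then it is rigid. Over 25 N damages it
- deck (a joint): Turn of the turntable's disc, rad, 0 as found, positive anticlockwise from above. It is free to spin, held only by about 0.4 N m of friction
- jug_mid (a point): stainless steel jug, 145 mm tall, 90 mm wide plus a side handle, standing on the turntable; leave it alone. Point: its centre, half-way up
- mug_mid (a point): white ceramic mug, 85 mm tall, 76 mm wide plus a side handle, standing on the turntable; leave it alone. Point: its centre, half-way up
- stirrer_mid (a point): bamboo stirrer, 240 mm long, 22 mm wide at the blade, 7 mm thick, lying on the turntable; leave it alone. Point: on the stick, half-way up its thickness, 95 mm from the thin end
- crock_mid (a point): terracotta crock, 130 mm tall, 110 mm wide, with a steel ladle leaning in it to 270 mm height, on the table; leave it alone. Point: centre of the crock, half-way up
- bowl_mid (a point): blue ceramic bowl, 55 mm tall, 130 mm wide, on the table; leave it alone. Point: its centre, half-way up
- tin_mid (a point): tin with a paper band, 80 mm tall, 74 mm wide, on the table; leave it alone. Point: its centre, half-way up
- jar_mid (a point): amber glass jar, 110 mm tall, 70 mm wide, on the table; leave it alone. Point: its centre, half-way up

How it is judged (in metres and radians):
On the way, in this order (a step that is already met when the one before it is completed fails the run):
1. the lid has come down by itself and rests on its catch, untouched (value of joint lid below 0.13 rad and not (contact force between any of the fingers, the arm and anything else above 0.3 N)), for 0.2 s.
2. the lid has been pressed past the catch and is fully shut (value of joint lid below 0.02 rad), for 0.2 s.
At the end, for the whole second after the job is handed in: The lid is shut behind its catch (within 0.02 rad) and still, the turntable within 0.12 rad of where it was, and the jug, mug, stirrer, crock, bowl, tin and jar within 30 mm of where they stood (value of joint lid below 0.02 rad and velocity of joint lid between -0.05 and 0.05 rad/s and value of joint deck between -0.12 and 0.12 rad and not (distance of jug_mid from where it was at the start of the episode above 0.03 m) and not (distance of mug_mid from where it was at the start of the episode above 0.03 m) and not (distance of stirrer_mid from where it was at the start of the episode above 0.03 m) and not (distance of crock_mid from where it was at the start of the episode above 0.03 m) and not (distance of bowl_mid from where it was at the start of the episode above 0.03 m) and not (distance of tin_mid from where it was at the start of the episode above 0.03 m) and not (distance of jar_mid from where it was at the start of the episode above 0.03 m)); the robot touches nothing.
It fails at once if the robot pushes on anything with more than 25 N (contact force between any of the fingers, the arm and anything else above 25 N).
It fails at once if the robot touches anything while the lid is falling (lid between 0.9 and 0.3 rad) (value of joint lid between 0.3 and 0.9 rad and contact force between any of the fingers, the arm and anything else above 0.5 N).
It fails at once if the turntable is turned by more than 0.15 rad (value of joint deck above 0.15 rad or value of joint deck below -0.15 rad).
It fails at once if a bystander is moved by more than 30 mm (distance of any of jug_mid, mug_mid, stirrer_mid, crock_mid, bowl_mid, tin_mid, jar_mid from where it was at the start of the episode above 0.03 m).
It also fails if it takes over 48 s, if anything falls off the work surface, if the arm or the gripper's body presses on something with over 40 N, if the wrist force passes 120 N, or if a joint passes its speed limit or range.

ROBOT

A 6-joint arm with a two-finger parallel gripper is mounted at the origin on the work surface. World frame = base frame: x ahead of the robot, y to its left, z up, the work surface at z = 0. Lengths are in mm, angles in rad, forces in N, time in s.
With the tool pointing down it reaches from about 300 to 825 mm from the base axis. Payload 5.4 kg.
Tool frame: the origin (TCP) lies on the centre line of the jaws, within the pads' length; the fingertips stand 19 mm ahead of it and the grasp point (between the pads) is the TCP; x points along the fingers, y is the direction in which the jaws open and shut, and the axes are right-handed (so a half turn about x gives the same grasp; the last joint's range is limited). The gripper opens to 92 mm and grips with 3 to 60 N. Pads are 20 mm wide; open, the fingers measure 128 mm over their backs; the gripper's body (75 mm by 189 mm) begins 69 mm behind the grasp point.
Start: joints at [-1.513, 0.158, 1.597, -0, 1.386, -0.21], TCP at [152.128, -554.494, 233.601] pointing down, gripper open.
Joint ranges: [-2.91, 2.91], [-0.94, 2.29], [0.18, 2.7], [-1.29, 4.43], [0.17, 2.64], [-3, 3]. Speed limits (rad/s): [2.57, 2.57, 3.14, 3.14, 3.14, 3.14].

INTERFACE

Orientations are given as a 3x3 rotation matrix whose columns are the frame's x, y, z axes.
In Python, from rig import arm, imaging gives the robot as it stands. The module is installed in compiled form; this text tells all that it offers.
- The arm moves only by the tool move_arm, never from a script. Its arguments are lists of equal length, an entry for each row: "turn": the turn, a rotation vector about the world's x, y, z in rad, a list of three; "delta_pos": the shift along the world's x, y, z in m, a list of three; "grip": the gripper command: -1 is fully open, 1 is shut, values between are in proportion. In form: {"turn": [[wx, wy, wz], ...], "delta_pos": [[dx, dy, dz], ...], "grip": [grip, ...]}. A call has exactly 10 rows; each row shifts and turns the commanded pose from where the row before left it; what a row does not reach is not made up. A row lasts 1/10 s, in which the tool goes at most 50 mm and 8.59 degrees, less where a joint would pass 70% of its speed; a pose out of reach is approached as far as the arm can. A call with a gripper value outside its range is refused whole. The fingers move at their own pace and stop on an object; "grip_force" is the grip in N (left out, the last holds). Time passes only in rows, so rows that do not move let the fingers close, or fill a call up. It gives the time, the measured TCP pose, the force and the opening at its end, in the units of the state.
- arm.get_state(): the state, without advancing time (a new reading comes with each control period).
- imaging.get_image(name): name is "scene" or "top"; returns the picture (480x640x3 uint8, blue, green, red); there is no depth.
- imaging.get_calibration(name): a dict with "camera_matrix" (3x3 intrinsics, pixels), "world_from_camera" (4x4, takes a point from camera to world coordinates). Camera axes: x right, y down, z forward; pixel columns grow to the right and rows downward; lengths in mm; the calibration is good to about 2 mm. A picture is of the moment at which its call begins. get_calibration takes no time and is no camera call.
- arm.job_done(): hands the job in, once; it reports no verdict.
The state is a dict: "time_s": time; "qpos": joint angles; "joint_velocities": joint speeds; "effort": joint torques, N m; "ee_pos": TCP position; "tool_rot": TCP orientation; "ft_force": force on the tool from outside, world axes, zero at the start; "torque": the same for the moment, N m; "finger_gap": finger opening in mm.
Only numpy, scipy, OpenCV 4.12 (cv2) and the standard library are available. Lean on these libraries where they do the work, as an engineer would, in place of code of your own. Each camera call takes 0.05 s, during which the arm holds its last target. There are 200 camera calls.

## Working session

There is one attempt and no reset: what is moved stays moved. The work goes in short steps, Python scripts to look and compute and a tool call to move; the robot and the scene stay as the last step left them, time stands still between calls to the robot, and variables do not carry over. Pictures are saved under pics/ and viewed, about 8 in all and at most 12, crops included, and the job is handed in when it is done.

Besides the shell and the picture viewer there is one more tool, called after "Request:" by a JSON object that holds its "method" and its "body". move_arm: Moves the arm, as the interface text tells. Its arguments: {"type":"object","properties":{"turn":{"type":"array"},"delta_pos":{"type":"array"},"grip":{"type":"array"},"grip_force":{"type":"number"}},"required":["turn","delta_pos","grip"]}

```bash
mkdir -p pics; python3 - <<'E'
from rig import arm, imaging
import cv2
for n in("scene","top"):
    cv2.imwrite(f"pics/{n}0.png",imaging.get_image(n)); c=imaging.get_calibration(n); print(n,c["camera_matrix"],c["world_from_camera"].round(3) if hasattr(c["world_from_camera"],'round') else c["world_from_camera"])
s=arm.get_state();print(s)
E
```

```text
scene [[436.17689216   0.         308.47441041]
 [  0.         436.17689216 233.0221055 ]
 [  0.           0.           1.        ]] [[-6.740000e-01  6.300000e-01 -3.850000e-01  9.227800e+02]
 [ 7.390000e-01  5.630000e-01 -3.700000e-01  4.507440e+02]
 [-1.600000e-02 -5.340000e-01 -8.450000e-01  1.076894e+03]
 [ 0.000000e+00  0.000000e+00  0.000000e+00  1.000000e+00]]
top [[575.40997628   0.         318.90835589]
 [  0.         575.40997628 236.94850772]
 [  0.           0.           1.        ]] [[ 5.700000e-02 -9.780000e-01  2.030000e-01  1.785500e+02]
 [-9.980000e-01 -5.600000e-02  7.000000e-03  3.992300e+01]
 [ 4.000000e-03 -2.030000e-01 -9.790000e-01  1.723015e+03]
 [ 0.000000e+00  0.000000e+00  0.000000e+00  1.000000e+00]]
{'time_s': 0.1, 'qpos': array([-1.51305888e+00,  1.58950736e-01,  1.59807112e+00, -8.76938474e-06,
        1.38619884e+00, -2.10080145e-01]), 'joint_velocities': array([ 0.00064552, -0.00034887, -0.00093211, -0.00036248,  0.00028269,
        0.0006564 ]), 'effort': array([-7.65326804e-04, -3.86502635e+01, -3.22960317e+01,  7.02113472e-02,
        3.39200848e-02, -4.07233551e-05]), 'ee_pos': array([ 152.11824176, -553.97566909,  232.75480093]), 'tool_rot': array([[-1.02552790e-04,  2.64628940e-01, -9.64350306e-01],
       [ 1.62483146e-03, -9.64348994e-01, -2.64628753e-01],
       [-9.99998675e-01, -1.59404513e-03, -3.31080746e-04]]), 'ft_force': array([ 0.2414782 ,  0.7036144 , -0.21259809]), 'torque': array([ 3.80896351e-02, -3.92368073e-02, -8.82001093e-05]), 'finger_gap': 91.77091762139135}
```

View pics/scene0.png

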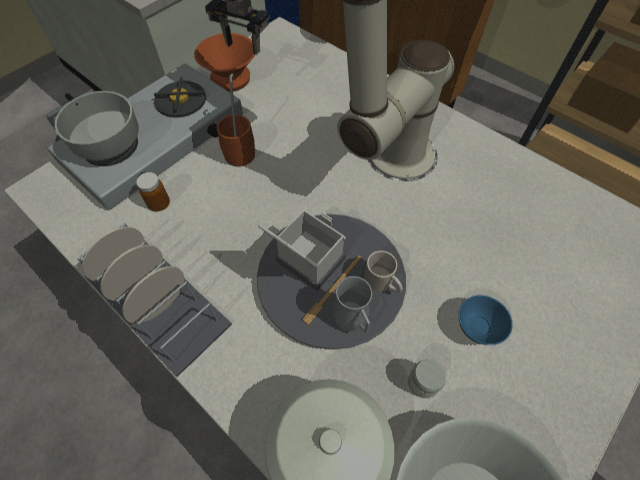

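View pics/top0.png

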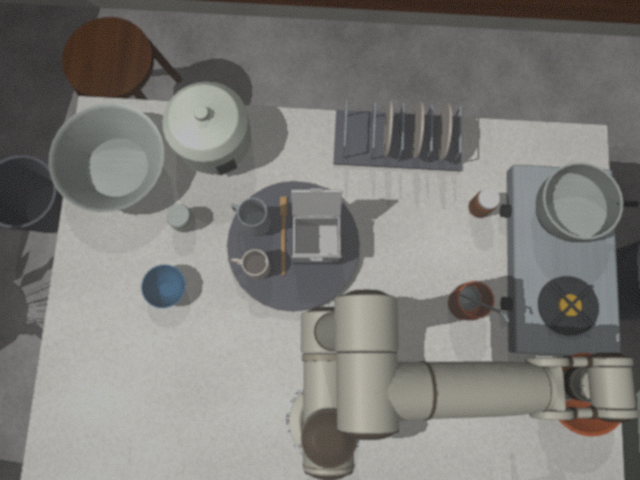

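The top view shows the tub at about (317,235), with the lid open away from the robot at about (316,203). The mug (255,262), jug (252,212) and stirrer (283,235) stand to its left. Next I'll zoom in on the tub in both views.

```bash
cat > h.py <<'E'
import numpy as np, cv2
from rig import arm, imaging
def ray(n,u,v):
    c=imaging.get_calibration(n);K=np.array(c["camera_matrix"]);T=np.array(c["world_from_camera"])
    return T[:3,3],T[:3,:3]@np.linalg.inv(K)@[u,v,1]
def at(n,u,v,z):
    o,d=ray(n,u,v);return o+d*(z-o[2])/d[2]
def proj(n,p):
    c=imaging.get_calibration(n);K=np.array(c["camera_matrix"]);T=np.linalg.inv(np.array(c["world_from_camera"]))
    q=K@(T[:3,:3]@np.array(p,float)+T[:3,3]);return q[:2]/q[2]
def tri(a,b):
    o1,d1=ray(*a);o2,d2=ray(*b)
    s=np.linalg.lstsq(np.c_[d1,-d2],o2-o1,rcond=None)[0]
    p,q=o1+s[0]*d1,o2+s[1]*d2;return (p+q)/2,np.linalg.norm(p-q)
E
python3 - <<'E'
import cv2,numpy as np
a=cv2.imread("pics/top0.png")[180:280,280:355];b=cv2.imread("pics/scene0.png")[200:300,250:350]
a=cv2.resize(a,None,fx=5,fy=5,interpolation=cv2.INTER_CUBIC);b=cv2.resize(b,None,fx=4,fy=4,interpolation=cv2.INTER_CUBIC)
b=cv2.copyMakeBorder(b,0,100,0,0,0)
cv2.imwrite("pics/z0.png",np.hstack([a,b]))
E
```

```text
(no output)
```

View pics/z0.png

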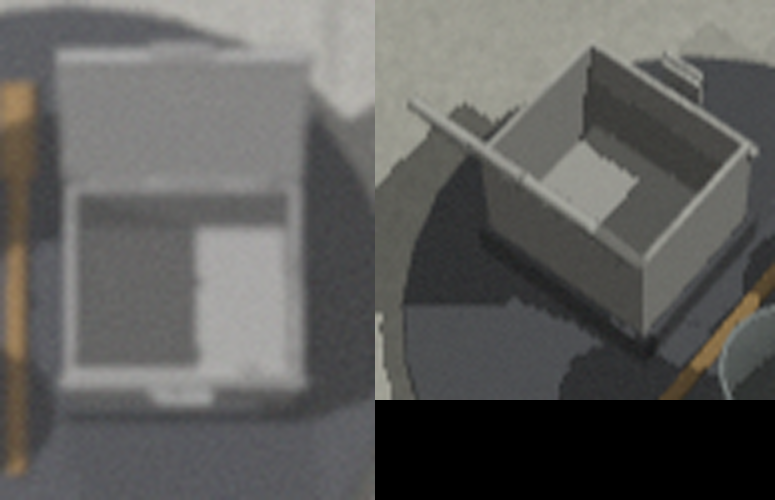

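```bash
python3 - <<'E'
from h import *
P={}
for k,a,b in [("FR",(341,257),(304.2,212)),("FL",(292.6,257),(343.7,237)),("BL",(293.4,218),(317,265.5)),("BR",(340.8,218),(278.5,237.5))]:
    p,e=tri(("top",*a),("scene",*b));P[k]=p;print(k,p.round(1),round(e,1))
for z in(135,145,155):
    F=[at("top",*q,z) for q in((341,257),(292.6,257))];B=[at("top",*q,z) for q in((340.8,218),(293.4,218))]
    print(z,[x.round(0)[:2] for x in F+B],"yspan",[round(np.linalg.norm(F[0]-F[1]),1),round(np.linalg.norm(B[0]-B[1]),1)])
for z in(250,260,270,280): print(z,[at("top",*q,z)[:2].round(0) for q in((291.4,190.8),(341.6,191.8))])
def cor(n,q,z): return at(n,*q,z)[:2].round(1)
print("jug/mug top", at("top",251,212,175)[:2],at("top",255,262,115)[:2],"stir",at("top",283,197,35)[:2],at("top",283,275,35)[:2])
print("crock",at("top",470,300,130)[:2],"ladle top")
# tub_top scene-only
for z in(135,145,155): print(z,[cor("scene",q,z) for q in((304.2,212),(343.7,237),(317,265.5),(278.5,237.5))])
E
```

```text
FR [453.4 -13.5 136.6] 0.1
FL [445.9 118.7 144. ] 5.9
BL [554.8 124.5 152.2] 3.4
BR [560.9  -5.  148.7] 5.0
135 [array([454., -14.]), array([446., 122.]), array([566.,  -7.]), array([558., 127.])] yspan [np.float64(135.4), np.float64(134.5)]
145 [array([452., -13.]), array([444., 121.]), array([563.,  -7.]), array([556., 126.])] yspan [np.float64(134.6), np.float64(133.7)]
155 [array([450., -13.]), array([443., 121.]), array([561.,  -7.]), array([553., 126.])] yspan [np.float64(133.7), np.float64(132.8)]
250 [array([604., 131.]), array([609.,  -3.])]
260 [array([601., 130.]), array([606.,  -2.])]
270 [array([599., 129.]), array([604.,  -2.])]
280 [array([596., 129.]), array([601.,  -2.])]
jug/mug top [558.68323903 243.02170631] [428.8516211  227.86498663] stir [645.51736443 168.15390506] [407.29666194 151.58491248]
crock [ 354.56928328 -376.12103609] ladle top
135 [array([452.6, -14.4]), array([442.8, 112.9]), array([548.9, 116.9]), array([554.2,  -9.5])]
145 [array([457.6,  -9.4]), array([447.9, 116.5]), array([552.9, 120.4]), array([558.2,  -4.6])]
155 [array([462.6,  -4.5]), array([453. , 120.1]), array([556.8, 124. ]), array([5.621e+02, 2.000e-01])]
```

Request:
{"method": "move_arm", "body": {"turn": [[0,0,0],[0,0,0],[0,0,0],[0,0,0],[0,0,-0.035],[0,0,-0.035],[0,0,-0.035],[0,0,-0.035],[0,0,-0.035],[0,0,-0.033]], "delta_pos": [[0,0,0.034],[0,0,0.034],[0,0,0.034],[0,0,0.034],[0,0,0.034],[0.025,0.031,0],[0.025,0.031,0],[0.025,0.031,0],[0.025,0.031,0],[0.025,0.031,0]], "grip": [1,1,1,1,1,1,1,1,1,1], "grip_force": 10}}

```text
time_s: 1.1
ee_pos: [277.8, -398.0, 403.1]
tool_rot: [[-0.0, 0.058, -0.998], [0.001, -0.998, -0.058], [-1.0, -0.001, 0.0]]
ft_force: [-0.2, -0.3, 0.2]
finger_gap: 14.1
```

Request:
{"method": "move_arm", "body": {"turn": [[0,0,0],[0,0,0],[0,0,0],[0,0,0],[0,0,0],[0,0,0],[0,0,0],[0,0,0],[0,0,0],[0,0,0]], "delta_pos": [[0.025,0.031,0],[0.025,0.031,0],[0.025,0.031,0],[0.025,0.031,0],[0.025,0.031,0],[0.025,0.031,0],[0.025,0.031,0],[0.025,0.031,0],[0.025,0.031,0],[0.025,0.031,0]], "grip": [1,1,1,1,1,1,1,1,1,1]}}

```text
time_s: 2.1
ee_pos: [527.8, -87.9, 403.1]
tool_rot: [[-0.001, 0.06, -0.998], [0.0, -0.998, -0.06], [-1.0, -0.0, 0.001]]
ft_force: [0.2, -0.2, -0.4]
finger_gap: 0.6
```

```bash
python3 - <<'E'
from h import *
print(tri(("top",341.6,191.4),("scene",258.7,225.5)),tri(("top",291.4,190.4),("scene",306.5,257)))
s=arm.get_state();print(s["time_s"],s["ee_pos"],s["tool_rot"].round(3),s["qpos"].round(2),s["ft_force"],s["finger_gap"])
E
```

```text
(array([608.8999616 ,  -3.43198348, 258.50933215]), np.float64(2.8138584752678026)) (array([600.54899956, 131.10649522, 264.12002782]), np.float64(2.867719925190915))
2.1 [527.80619321 -87.88358764 403.13664677] [[-0.001  0.06  -0.998]
 [ 0.    -0.998 -0.06 ]
 [-1.    -0.     0.001]] [-0.39  0.    1.43 -0.    1.71  1.12] [ 0.16349969 -0.22801012 -0.43860376] 0.5830357348437343
```

Request:
{"method": "move_arm", "body": {"turn": [[0,0,0],[0,0,0],[0,0,0],[0,0,0],[0,0,0],[0,0,0],[0,0,0],[0,0,0],[0,0,0],[0,0,0]], "delta_pos": [[0.026,0.031,0],[0.026,0.031,0],[0.026,0.031,0],[0.026,0.031,0],[0.016,0.03,0],[0,0,-0.03],[0,0,-0.03],[0,0,-0.03],[0,0,-0.02],[0,0,0]], "grip": [1,1,1,1,1,1,1,1,1,1]}}

```text
time_s: 3.1
ee_pos: [645.0, 64.7, 288.8]
tool_rot: [[-0.008, 0.06, -0.998], [0.001, -0.998, -0.06], [-1.0, -0.001, 0.008]]
ft_force: [-0.2, -0.8, -0.3]
finger_gap: 0.4
```

```bash
python3 - <<'E'
from h import *
a=imaging.get_image("scene")[180:300,230:350];b=imaging.get_image("top")[160:280,260:380]
cv2.imwrite("pics/z1.png",np.hstack([cv2.resize(x,(400,400),interpolation=cv2.INTER_CUBIC) for x in(a,b)]))
print(arm.get_state()["ee_pos"],arm.get_state()["ft_force"])
E
```

```text
[647.0505538   64.48599208 293.72639015] [ 0.32108251 -0.0699327   0.61845696]
```

View pics/z1.png

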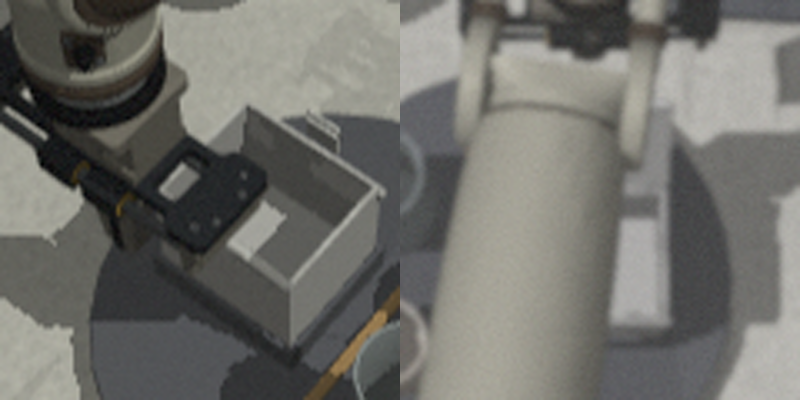

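Request:
{"method": "move_arm", "body": {"turn": [[0,0,0],[0,0,0],[0,0,0],[0,0,0],[0,0,0],[0,0,0],[0,0,0],[0,0,0],[0,0,0],[0,0,0]], "delta_pos": [[0,0,-0.015],[0,0,-0.015],[0,0,0],[-0.005,0,0],[-0.005,0,0],[-0.005,0,0],[-0.005,-0.001,0],[-0.005,0,0],[-0.004,0,0],[-0.004,-0.001,0]], "grip": [1,1,1,1,1,1,1,1,1,1]}}

```text
time_s: 4.2
ee_pos: [614.1, 62.6, 264.0]
tool_rot: [[0.001, 0.06, -0.998], [0.0, -0.998, -0.06], [-1.0, -0.0, -0.001]]
ft_force: [1.6, -0.0, 0.5]
finger_gap: 0.5
```

Request:
{"method": "move_arm", "body": {"turn": [[0,0,0],[0,0,0],[0,0,0],[0,0,0],[0,0,0],[0,0,0],[0,0,0],[0,0,0],[0,0,0],[0,0,0]], "delta_pos": [[-0.003,0,0],[-0.003,0,0],[-0.003,-0.001,0],[-0.003,0,0],[-0.003,0,0],[-0.003,0,0],[-0.003,0,0],[-0.003,-0.001,0],[-0.003,0,0],[-0.003,0,0]], "grip": [1,1,1,1,1,1,1,1,1,1]}}

```text
time_s: 5.2
ee_pos: [583.8, 60.4, 263.5]
tool_rot: [[-0.0, 0.06, -0.998], [-0.0, -0.998, -0.06], [-1.0, 0.0, 0.0]]
ft_force: [0.8, -0.3, -0.2]
finger_gap: 0.8
```

Request:
{"method": "move_arm", "body": {"turn": [[0,0,0],[0,0,0],[0,0,0],[0,0,0],[0,0,0],[0,0,0],[0,0,0],[0,0,0],[0,0,0],[0,0,0]], "delta_pos": [[-0.003,0,0],[-0.003,0,0],[-0.003,-0.001,0],[-0.003,0,0],[-0.003,0,0],[-0.003,0,0],[-0.003,0,0],[-0.003,-0.001,0],[-0.003,0,0],[0,0,0]], "grip": [1,1,1,1,1,1,1,1,1,1]}}

```text
time_s: 6.2
ee_pos: [556.8, 58.5, 263.6]
tool_rot: [[-0.0, 0.06, -0.998], [0.0, -0.998, -0.06], [-1.0, -0.0, 0.0]]
ft_force: [-0.3, -0.1, 1.2]
finger_gap: 0.3
```

```bash
python3 - <<'E'
from h import *
a=imaging.get_image("scene")[160:300,230:370];b=imaging.get_image("top")[160:280,260:380]
cv2.imwrite("pics/z2.png",np.hstack([cv2.resize(x,(400,400),interpolation=cv2.INTER_CUBIC) for x in(a,b)]))
print(arm.get_state()["ee_pos"],arm.get_state()["ft_force"])
E
```

```text
[557.09842113  58.49601749 263.62567219] [ 0.08980593  0.48385511 -0.54617191]
```

View pics/z2.png

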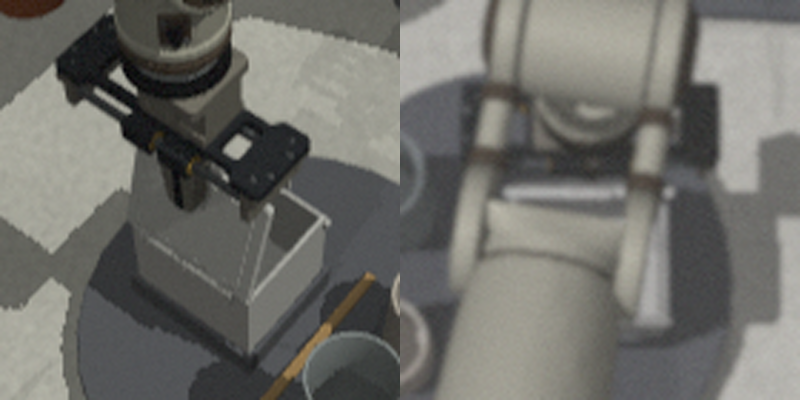

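The lid is past upright, with its edge in front of the fingers. I'll hold still and let it fall.

Request:
{"method": "move_arm", "body": {"turn": [[0,0,0],[0,0,0],[0,0,0],[0,0,0],[0,0,0],[0,0,0],[0,0,0],[0,0,0],[0,0,0],[0,0,0]], "delta_pos": [[0,0,0],[0,0,0],[0,0,0],[0,0,0],[0,0,0],[0.003,0,0],[0.005,0,0],[0.005,0,0],[0.005,0,0],[0.005,0,0]], "grip": [1,1,1,1,1,1,1,1,1,1]}}

```text
time_s: 7.3
ee_pos: [580.7, 58.5, 263.5]
tool_rot: [[-0.0, 0.06, -0.998], [-0.0, -0.998, -0.06], [-1.0, 0.0, 0.0]]
ft_force: [-1.0, 0.7, -0.1]
finger_gap: 0.5
```

Request:
{"method": "move_arm", "body": {"turn": [[0,0,0],[0,0,0],[0,0,0],[0,0,0],[0,0,0],[0,0,0],[0,0,0],[0,0,0],[0,0,0],[0,0,0]], "delta_pos": [[0,0,0.01],[0,0,0.01],[0,0,0.01],[0,0,0.01],[0,0,0.01],[0,0,0.01],[0,0,0],[0,0,0],[0,0,0],[0,0,0]], "grip": [1,1,1,1,1,1,1,1,1,1]}}

```text
time_s: 8.3
ee_pos: [579.8, 58.5, 322.8]
tool_rot: [[-0.001, 0.06, -0.998], [0.0, -0.998, -0.06], [-1.0, -0.0, 0.001]]
ft_force: [-0.3, 1.1, 0.1]
finger_gap: 0.6
```

```bash
python3 - <<'E'
from h import *
a=imaging.get_image("scene")[160:300,230:370];b=imaging.get_image("top")[160:280,260:380]
cv2.imwrite("pics/z3.png",np.hstack([cv2.resize(x,(400,400),interpolation=cv2.INTER_CUBIC) for x in(a,b)]))
print(arm.get_state()["ee_pos"],arm.get_state()["ft_force"])
E
```

```text
[579.91788588  58.5237252  323.07640459] [ 0.2662525  -0.30561595  0.63311459]
```

View pics/z3.png

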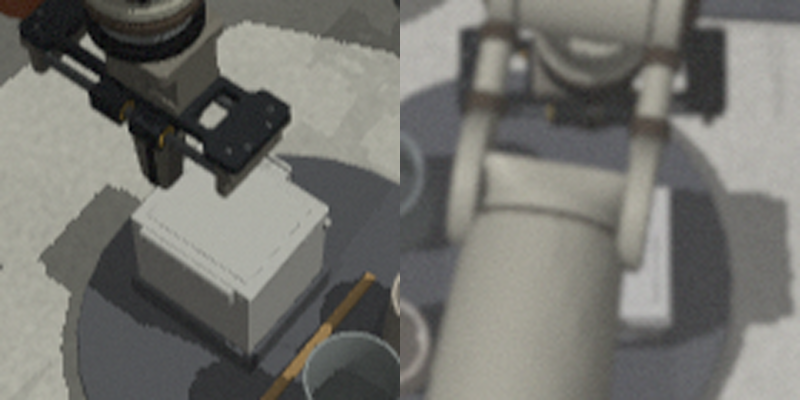

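Request:
{"method": "move_arm", "body": {"turn": [[0,0,0],[0,0,0],[0,0,0],[0,0,0],[0,0,0],[0,0,0],[0,0,0],[0,0,0],[0,0,0],[0,0,0]], "delta_pos": [[-0.02,-0.001,0],[-0.02,-0.001,0],[-0.02,-0.001,0],[-0.02,-0.001,0],[-0.02,0,0],[-0.017,0,0],[0,0,0],[0,0,0],[0,0,0],[0,0,0]], "grip": [1,1,1,1,1,1,1,1,1,1]}}

```text
time_s: 9.4
ee_pos: [463.6, 54.5, 323.4]
tool_rot: [[-0.0, 0.06, -0.998], [0.0, -0.998, -0.06], [-1.0, -0.0, 0.0]]
ft_force: [0.1, -0.4, 0.1]
finger_gap: 0.6
```

Request:
{"method": "move_arm", "body": {"turn": [[0,0,0],[0,0,0],[0,0,0],[0,0,0],[0,0,0],[0,0,0],[0,0,0],[0,0,0],[0,0,0],[0,0,0]], "delta_pos": [[0,0,-0.02],[0,0,-0.02],[0,0,-0.02],[0,0,-0.02],[0,0,-0.02],[0,0,-0.015],[0,0,-0.01],[0,0,0],[0,0,0],[0,0,0]], "grip": [1,1,1,1,1,1,1,1,1,1]}}

```text
time_s: 10.4
ee_pos: [463.9, 54.4, 199.7]
tool_rot: [[0.002, 0.06, -0.998], [-0.0, -0.998, -0.06], [-1.0, 0.0, -0.002]]
ft_force: [-0.2, -0.6, 0.1]
finger_gap: 0.2
```

```bash
python3 - <<'E'
from h import *
a=imaging.get_image("scene")[160:300,230:370];b=imaging.get_image("top")[160:280,260:380]
cv2.imwrite("pics/z4.png",np.hstack([cv2.resize(x,(400,400),interpolation=cv2.INTER_CUBIC) for x in(a,b)]))
s=arm.get_state();print(s["ee_pos"],s["ft_force"])
for z in (156,163,170): print(z, "press pt in scene crop", ((proj("scene",[463,54.6,z])-[230,160])*400/140).round())
E
```

```text
[463.74405039  54.42212417 199.54387688] [-0.48988454 -1.13540138  0.10093141]
156 press pt in scene crop [261. 185.]
163 press pt in scene crop [261. 180.]
170 press pt in scene crop [261. 176.]
```

View pics/z4.png

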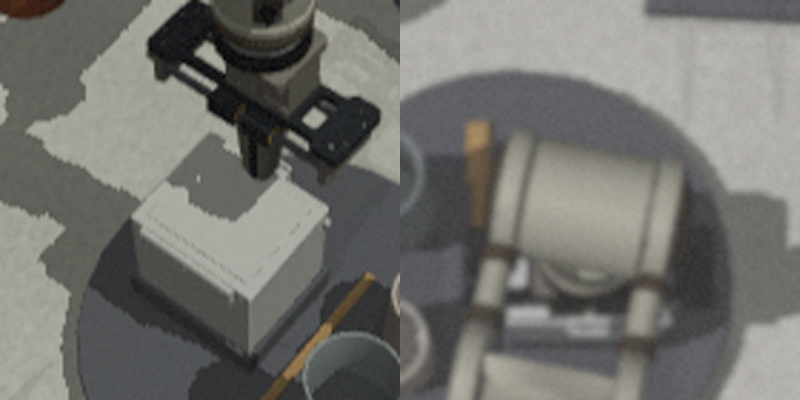

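Request:
{"method": "move_arm", "body": {"turn": [[0,0,0],[0,0,0],[0,0,0],[0,0,0],[0,0,0],[0,0,0],[0,0,0],[0,0,0],[0,0,0],[0,0,0]], "delta_pos": [[0,0,-0.002],[0,0,-0.002],[0,0,-0.002],[0,0,-0.002],[0,0,-0.001],[0,0,-0.001],[0,0,-0.001],[0,0,0],[0,0,0],[0,0,0]], "grip": [1,1,1,1,1,1,1,1,1,1]}}

```text
time_s: 11.5
ee_pos: [463.2, 54.5, 187.7]
tool_rot: [[0.0, 0.06, -0.998], [-0.0, -0.998, -0.06], [-1.0, 0.0, -0.0]]
ft_force: [0.1, -0.5, -0.6]
finger_gap: 0.6
```

Request:
{"method": "move_arm", "body": {"turn": [[0,0,0],[0,0,0],[0,0,0],[0,0,0],[0,0,0],[0,0,0],[0,0,0],[0,0,0],[0,0,0],[0,0,0]], "delta_pos": [[0,0,-0.0005],[0,0,-0.0005],[0,0,-0.0005],[0,0,-0.0005],[0,0,-0.0005],[0,0,-0.0005],[0,0,0],[0,0,0],[0,0,0],[0,0,0]], "grip": [1,1,1,1,1,1,1,1,1,1]}}

```text
time_s: 12.5
ee_pos: [463.2, 54.5, 185.7]
tool_rot: [[0.0, 0.06, -0.998], [-0.0, -0.998, -0.06], [-1.0, 0.0, -0.0]]
ft_force: [-4.3, -0.1, 7.7]
finger_gap: 0.4
```

Request:
{"method": "move_arm", "body": {"turn": [[0,0,0],[0,0,0],[0,0,0],[0,0,0],[0,0,0],[0,0,0],[0,0,0],[0,0,0],[0,0,0],[0,0,0]], "delta_pos": [[-0.0003,0,0],[0,0,-0.0003],[0,0,-0.0003],[0,0,-0.0002],[0,0,0],[0,0,0],[0,0,0],[0,0,0],[0,0,0],[0,0,0]], "grip": [1,1,1,1,1,1,1,1,1,1]}}

```text
time_s: 13.5
ee_pos: [462.9, 54.5, 183.8]
tool_rot: [[0.0, 0.06, -0.998], [-0.0, -0.998, -0.06], [-1.0, 0.0, -0.0]]
ft_force: [1.2, 0.2, 1.6]
finger_gap: 0.5
```

Request:
{"method": "move_arm", "body": {"turn": [[0,0,0],[0,0,0],[0,0,0],[0,0,0],[0,0,0],[0,0,0],[0,0,0],[0,0,0],[0,0,0],[0,0,0]], "delta_pos": [[0,0,-0.0003],[0,0,-0.0003],[0,0,-0.0003],[0,0,-0.0003],[0,0,-0.0003],[0,0,0],[0,0,0],[0,0,0],[0,0,0],[0,0,0]], "grip": [1,1,1,1,1,1,1,1,1,1]}}

```text
time_s: 14.5
ee_pos: [462.8, 54.5, 182.3]
tool_rot: [[0.0, 0.06, -0.998], [-0.0, -0.998, -0.06], [-1.0, 0.0, -0.0]]
ft_force: [0.5, 0.5, -0.6]
finger_gap: 0.3
```

Request:
{"method": "move_arm", "body": {"turn": [[0,0,0],[0,0,0],[0,0,0],[0,0,0],[0,0,0],[0,0,0],[0,0,0],[0,0,0],[0,0,0],[0,0,0]], "delta_pos": [[0,0,-0.0003],[0,0,-0.0003],[0,0,-0.0003],[0,0,-0.0003],[0,0,-0.0003],[0,0,0],[0,0,0],[0,0,0],[0,0,0],[0,0,0]], "grip": [1,1,1,1,1,1,1,1,1,1]}}

```text
time_s: 15.5
ee_pos: [462.8, 54.5, 180.8]
tool_rot: [[0.0, 0.06, -0.998], [0.0, -0.998, -0.06], [-1.0, -0.0, -0.0]]
ft_force: [0.6, -0.6, -0.1]
finger_gap: 0.1
```

The fingers are 5 mm or more below the first contact height and feel no force, so the lid has clicked shut beneath them. I'll retreat up and aside, then look.

Request:
{"method": "move_arm", "body": {"turn": [[0,0,0],[0,0,0],[0,0,0],[0,0,0],[0,0,0],[0,0,0],[0,0,0],[0,0,0],[0,0,0],[0,0,0]], "delta_pos": [[0,0,0.01],[0,0,0.03],[0,0,0.04],[0,0,0.04],[0,0,0.04],[0,0,0.04],[0,-0.03,0],[0,-0.04,0],[0,-0.04,0],[0,-0.04,0]], "grip": [1,1,1,1,1,1,1,1,1,1]}}

```text
time_s: 16.5
ee_pos: [462.6, -96.8, 381.9]
tool_rot: [[0.001, 0.06, -0.998], [-0.001, -0.998, -0.06], [-1.0, 0.001, -0.001]]
ft_force: [0.2, -0.4, -0.2]
finger_gap: 0.3
```

Request:
{"method": "move_arm", "body": {"turn": [[0,0,0],[0,0,0],[0,0,0],[0,0,0],[0,0,0],[0,0,0],[0,0,0],[0,0,0],[0,0,0],[0,0,0]], "delta_pos": [[0,-0.04,0],[0,-0.04,0],[0,-0.04,0],[0,-0.02,0],[0,0,0],[0,0,0],[0,0,0],[0,0,0],[0,0,0],[0,0,0]], "grip": [1,1,1,1,1,1,1,1,1,1]}}

```text
time_s: 17.5
ee_pos: [462.9, -234.9, 380.9]
tool_rot: [[0.0, 0.061, -0.998], [-0.0, -0.998, -0.061], [-1.0, 0.0, -0.0]]
ft_force: [0.2, -0.1, -0.6]
finger_gap: 0.3
```

```bash
python3 - <<'E'
from h import *
A=imaging.get_image("scene");B=imaging.get_image("top");a=A[160:300,230:370];b=B[160:280,260:380]
cv2.imwrite("pics/z5.png",np.hstack([cv2.resize(x,(400,400),interpolation=cv2.INTER_CUBIC) for x in(a,b)]))
s=arm.get_state();print(s["time_s"],s["ee_pos"],s["ft_force"])
# lid side view: rows of lid front corners before/after
p=cv2.imread("pics/z4.png")
cv2.imwrite("pics/cmp.png",np.hstack([cv2.resize(x[120:380,110:370],(400,400),interpolation=cv2.INTER_CUBIC) for x in (p,cv2.imread("pics/z5.png"))]))
E
```

```text
17.6 [ 462.88474158 -235.18310455  380.875165  ] [-0.05947862  0.53815767 -0.24902079]
```

View pics/z5.png

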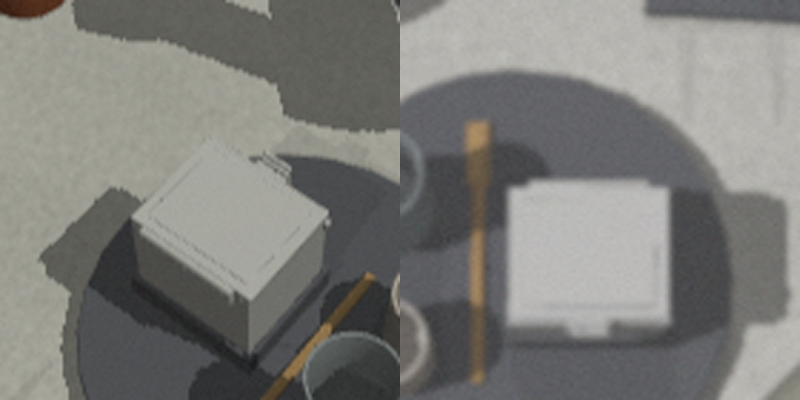

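View pics/cmp.png

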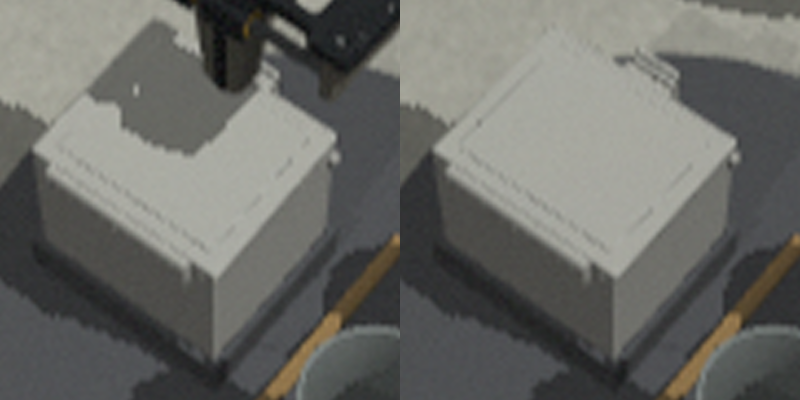

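The front corner of the lid dropped from row 135 to about 145 in the crop, while its hinge side stayed put, so the lid is shut. The tub, stirrer and disc look unmoved.

```bash
python3 -c "
from rig import arm
print(arm.job_done())"
```

```text
the job is handed in; nothing more can be done
None
```

The tub's lid is shut behind its catch, and I handed the job in after 17.6 s of the 48 s allowed. The hand-in gives no verdict, so this rests on my own checks.

- **Lid push:** I pushed the lid from behind with closed fingers, near its top edge, until it was just past upright. I then held the arm still and backed off. The lid fell by itself with nothing touching it, and the pictures showed it resting on the catch.
- **Press:** I pressed gently at the front point, and the highest reading was about 8 N. The force then fell to nothing, and the fingers met no resistance at least 5 mm below the first contact height. In the last picture the front edge is about 2 pixels lower than before, which also fits a shut lid.
- **Surroundings:** The last pictures show the tub, disc, stirrer and the visible parts of the mug and jug where they were. I did not measure the turntable's turn in numbers. I also did not look again at the crock, bowl, tin and jar, but the arm never went near them at their height.
- **Sideways force:** While pressing I saw about 4 N sideways, which I eased by shifting 0.3 mm. I saw no turning of the disc from it.
- **Limit of the force check:** Forces were read only at the end of each call, so a short peak in between would not show.

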